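Fish the lost key out of the spacer rack

ROBOT

A 6-joint arm with a two-finger parallel gripper is mounted at the origin on the work surface. World frame = base frame: x ahead of the robot, y to its left, z up, the work surface at z = 0. Lengths are in m, angles in rad, forces in N, time in s.
With the tool pointing down it reaches from about 0.35 to 0.975 m from the base axis. Payload 4.9 kg.
Tool frame: the origin (TCP) lies at the very end of the fingers, on their centre line; the grasp point (between the pads) lies 19 mm behind it; z points along the fingers, x is the direction in which the jaws open and shut, and the axes are right-handed (so a half turn about z gives the same grasp; the last joint's range is limited). The gripper opens to 85 mm and grips with 20 to 120 N. Pads are 22 mm wide; open, the fingers measure 114 mm over their backs; the gripper's body (76 mm by 85 mm) begins 54 mm behind the grasp point. The pads swing forward as they close: fully open they stand 13 mm farther back than shut.
Start: joints at [-0.119, 0.053, 1.613, -0, 1.476, -0.119], TCP at [0.625, 0, 0.231] pointing down, gripper open.
Joint ranges: [-3.01, 3.01], [-1.01, 2.22], [0.06, 2.58], [-1.02, 4.17], [0.09, 2.62], [-3.14, 3.14]. Speed limits (rad/s): [2.57, 2.57, 3.14, 3.14, 3.14, 3.14].

INTERFACE

Orientations are given as a rotation vector (axis times angle).
In Python, from station import readout, viewer, ctrl, nets gives the robot as it stands. The module is installed in compiled form; this text tells all that it offers.
- The arm moves only by the tool step_arm, never from a script. Its argument "moves" is a list that holds one entry, the list of rows, each a list of 4 numbers: the shift along the world's x, y, z in cm, then the turn about the world's z in rad. In form: [[[dx, dy, dz, yaw], ...]]. A call has 1 to 10 rows; each row shifts and turns the commanded pose from where the row before left it; what a row does not reach is not made up. A row lasts 1/12 s, in which the tool goes at most 41.7 mm and 7.16 degrees, less where a joint would pass 70% of its speed; a pose out of reach is approached as far as the arm can. A call is refused whole if a number of a shift passes 4.17 or a number of a turn 0.125, either way. A call with a gripper value outside its range is refused whole. "grip" is the closure, from 0 (fully open) to 1 (shut), set as the call begins (left out, the last holds). The fingers move at their own pace and stop on an object; "squeeze" is the grip in N (left out, the last holds). Time passes only in rows, so rows that do not move let the fingers close. It gives the time, the measured TCP pose, the force and the opening at its end, in the units of the state.
- readout.get_obs(): the state, without advancing time (a new reading comes with each control period).
- viewer.get_image(name): name is "scene" or "side" or "wrist"; returns the picture (400x640x3 uint8, blue, green, red); there is no depth.
- viewer.calibration(name): a dict with "camera_matrix" (3x3 intrinsics, pixels), "k1" (the pictures are not rectified: a ray, as slopes to the right and down, at radius r is drawn at 1 + k1 r^2 times it, then the intrinsics apply), "R" (3x3) and "t" (3): a world point X has camera coordinates R X + t. Camera axes: x right, y down, z forward; pixel columns grow to the right and rows downward; lengths in m; the calibration is good to about 2 mm. A picture is of the moment at which its call begins: read the wrist's pose just before it. calibration takes no time and is no camera call; for the wrist camera it gives the pose at the moment of the call.
- ctrl.finish_job(): hands the job in, once; it reports no verdict.
Trained networks look in the newest picture that a camera, given by its name, has taken for a name from the list of things; names that differ only in an ending like _2 or _b are one class to them, and where a whole thing is asked for, a point or a joint stands for the part that bears it (a point fixed in the world has none). Each returns a list of dicts, best first, with "confidence" (0 to 1); they miss things now and then, are a little off and sometimes report something else, mostly with a low value. They report only what shows in the picture. A call takes as long as a camera call. They do not tell look-alikes from the thing itself.
- nets.masks_of(camera, thing): "region" (400x640 bool, what is visible of it) and "box" ([left, top, right, bottom] in pixels, round what is visible of it).
- nets.pinpoint(camera, thing): "at" ([column, row] in pixels: a listed point, or the origin of a listed thing).
The state is a dict: "t": time; "q": joint angles; "dq": joint speeds; "effort": joint torques, N m; "tool_pos": TCP position; "tool_rot": TCP orientation; "contact_force": force on the tool from outside, world axes, zero at the start; "wrist_torque": the same for the moment, N m; "opening": finger opening in m.
Only numpy, scipy, OpenCV 4.12 (cv2) and the standard library are available. Lean on these libraries where they do the work, as an engineer would, in place of code of your own. Each camera call takes 0.05 s, during which the arm holds its last target. There are 200 camera calls.

TASK

A steel key with a ring-shaped eye has slipped up into one of the three covered lanes of the sloping spacer rack. Take the hooked pick from its rest, reach up under the wire guard, catch the key by its eye and draw it wholly out of the slot onto the open apron in front, never touching the key with the gripper; then put the pick back on its rest the way it lay, hook end the same way. Leave the key lying on the apron, and leave the wooden spacers in the other lanes and everything else on the bench where they are.

Things in the scene. Friction and masses are not known exactly. Their poses are not given: they have to be found in the camera images.
- lanes: Fixed sloping top of the wooden spacer rack, rising at 27 degrees, with a rubber-lined floor. Origin: on the floor at the mouth of the middle lane, 135 mm above the table. x runs up the slope into the slot, y across, z square to the floor, upward. Three straight lanes, centred at y = -42, 0, +42 mm, each 36 mm wide between 6 mm walls, run from the mouth (x = 0) to x = 195 mm.
- cover (a point): Middle of the front edge, underside, of the fixed wire guard: 54 mm above the lanes' floor, at the mouth (x = 0). The guard roofs all three lanes over their whole length: steel wires 5 mm thick, running across the lanes (along y), with 15 mm gaps, the first at the mouth. Each slot's mouth is thus 36 mm wide and 54 mm high.
- apron (a point): Middle of the apron, on its surface: the same sloping rubber floor below the mouth, x = 0 to -130 mm in the lanes' frame, 138 mm wide, open above, with no lane walls, only a 7 mm high, 6 mm thick edge at its sides and lower end. A thing left here stays put by friction.
- key: Steel key, about 70 g, 80 mm long, 10 mm thick, lying flat on the floor of one of the three lanes, ring towards the mouth. Origin: centre of the ring's eye, on the underside; x runs from the eye along the stem to the far end, z along the eye's axis. Ring 30 mm outside, eye (a through hole) 20 mm; stem 10 mm wide; bit at the far end 16 mm wide. At the start the eye is 45 to 80 mm inside the mouth.
- key_eye (a point): Centre of the key's ring-shaped eye, at half the key's thickness (5 mm over its underside).
- key_end (a point): The far end of the key's bit, 65 mm from the eye's centre; the last part to leave the slot.
- pick: Hooked pick, about 190 g, level on its rest. Flat-sided wooden handle 85 mm long, 18 mm wide (y), 24 mm high. Origin: centre of the handle's underside; x runs towards the hook, z up. A round steel shank, 7 mm thick, runs from the handle's front (x = 42.5 mm) at z = 12 mm to x = 153.5 mm, where it turns down into a hook, 7 mm thick, ending at z = -14 mm. Centre of mass near x = 12 mm.
- pick_tip (a point): Lowest point of the pick's hook, at x = 151.5, y = 0, z = -14 mm in the pick's frame.
- rest: Fixed steel rest of the pick. Origin: underside centre of its base plate (110 x 70 x 8 mm) on the table; x runs as the pick lies in it (towards the hook), z up. Two saddles, 10 mm thick, at x = -31 and +31 mm carry the handle's underside 52 mm above the table; each has cheeks 10 mm high with 28 mm between them for the 18 mm handle. The fingers have 52 mm between the saddles.
- rest_seat (a point): Where the origin of the pick belongs on its rest: 52 mm above the table, over the middle of the rest (axes as the rest).
- spacer_a: Plain wooden spacer bar, 80 x 26 x 16 mm, in another lane; no eye. Origin 15 mm from its near end, on its underside. Leave alone.
- spacer_b: A second spacer bar like spacer_a, in the remaining lane. Leave alone.
- mallet: Wooden mallet, 210 mm long, lying on the bench; head 100 mm wide and 60 mm high. A bystander.
- ink_can: Round can, 84 mm across, 75 mm high. A bystander.
- planer: Wooden block 160 x 80 x 50 mm. A bystander.
- jar: Amber jar, 68 mm across, 100 mm high. A bystander.
- brush: Brush lying flat. A bystander.
- reglets: Solid wooden bar 150 x 60 x 30 mm. A bystander.
Mind the look-alikes: they are no part of the job. What is meant by the pick is not purple, and is the smaller of those in its own colour. Of the things that look like the rest, take the one that is farthest from the robot's base at the start.

How it is judged:
On the way, in this order (a step that is already met when the one before it is completed fails the run):
1. the pick's hook is in the key's eye, inside the slot (distance between pick_tip and key_eye below 0.013 m and z of pick_tip in the frame of key below 0.0085 m and x of key_eye in the frame of lanes above 0.02 m), for 0.05 s.
2. the whole key is out of the slot, on the apron (x of key_end in the frame of lanes below 0 m and x of key_eye in the frame of lanes above -0.13 m and z of key_eye in the frame of lanes between -0.003 and 0.02 m), for 0.1 s.
At the end, for the whole second after the job is handed in: The whole key lies still and flat on the apron, clear of the slot's mouth; the pick lies still and level on its rest as at first, hook end the same way: within 18 mm along, 10 mm across and 6 mm in height of its seat, 0.25 rad in direction (all of step 2 and x of pick in the frame of rest_seat between -0.018 and 0.018 m and y of pick in the frame of rest_seat between -0.01 and 0.01 m and z of pick in the frame of rest_seat between -0.004 and 0.006 m and angle between the x axis of pick and the x axis of rest, either way round below 0.25 rad and angle between the z axis of pick and the z axis of rest, either way round below 0.12 rad and x of pick_tip in the frame of rest above 0.1 m and linear speed of each of key, pick below 0.02 m/s); the robot touches nothing.
It fails at once if the gripper or arm touches the key (contact force between any of the fingers, the arm and key above 0.3 N).
It fails at once if a spacer is moved by more than 12 mm, or another thing on the bench by more than 30 mm (distance of any of spacer_a, spacer_b from where it was at the start of the episode above 0.012 m or distance of any of mallet, ink_can, planer, jar, brush, reglets from where it was at the start of the episode above 0.03 m).
It also fails if it takes over 48 s, if anything falls off the work surface, if the arm or the gripper's body presses on something with over 40 N, if the wrist force passes 120 N, or if a joint passes its speed limit or range.

## Working session

There is one attempt and no reset: what is moved stays moved. The work goes in short steps, Python scripts to look and compute and a tool call to move; the robot and the scene stay as the last step left them, time stands still between calls to the robot, and variables do not carry over. Pictures are saved under pics/ and viewed, about 8 in all and at most 12, crops included, and the job is handed in when it is done.

Besides the shell and the picture viewer there is one more tool, called as a command line: name --argument value ..., lists and objects as JSON in quotes. step_arm: Moves the arm, as the interface text tells. Its arguments: {"type":"object","properties":{"moves":{"type":"array","items":{"type":"array","items":{"type":"array","items":{"type":"number"}}}},"grip":{"type":"number"},"squeeze":{"type":"number"}},"required":["moves"]}

```bash
mkdir -p pics; cat > h.py <<'E'
import numpy as np, cv2
from station import readout, viewer, ctrl, nets
def ray(cam,px,cal=None):
    c=cal or viewer.calibration(cam); K=np.array(c["camera_matrix"]); 
    d=np.linalg.inv(K)@[px[0],px[1],1]; u=d[:2].copy()
    for _ in range(20): u=d[:2]/(1+c["k1"]*(u@u))
    R=np.array(c["R"]);t=np.array(c["t"]).ravel()
    v=R.T@np.r_[u,1]; return -R.T@t, v/np.linalg.norm(v)
def onz(cam,px,z,cal=None):
    o,v=ray(cam,px,cal); return o+v*(z-o[2])/v[2]
def tri(a,b):
    A=np.zeros((3,3));B=np.zeros(3)
    for o,v in (a,b):
        P=np.eye(3)-np.outer(v,v);A+=P;B+=P@o
    x=np.linalg.solve(A,B)
    return x,[np.linalg.norm(np.cross(x-o,v)) for o,v in (a,b)]
def proj(cam,X,cal=None):
    c=cal or viewer.calibration(cam);p=np.array(c["R"])@X+np.array(c["t"]).ravel();u=p[:2]/p[2]
    u=u*(1+c["k1"]*(u@u));return (np.array(c["camera_matrix"])@np.r_[u,1])[:2]
E
python3 - <<'E'
from h import *
np.set_printoptions(precision=3,suppress=True)
for c in("scene","side"):
    im=viewer.get_image(c); cv2.imwrite(f"pics/{c}0.png",im)
    print(c,"cam at",ray(c,(320,200)))
    for n in("lanes","cover","apron","key_eye","key_end","key","pick","pick_tip","rest","rest_seat","spacer_a"):
        print(n,[(np.round(d["at"]).tolist(),round(d["confidence"],2)) for d in nets.pinpoint(c,n)][:5])
E
```

```text
scene cam at (array([1.277, 0.378, 0.731]), array([-0.766, -0.339, -0.546]))
lanes [([252.0, 228.0], 0.66)]
cover [([257.0, 210.0], 0.7)]
apron [([276.0, 234.0], 0.56), ([441.0, 267.0], 0.39)]
key_eye []
key_end []
key []
pick [([382.0, 259.0], 0.72), ([339.0, 219.0], 0.6), ([462.0, 233.0], 0.55)]
pick_tip [([324.0, 272.0], 0.9), ([292.0, 214.0], 0.62), ([447.0, 195.0], 0.6)]
rest [([380.0, 271.0], 0.89), ([272.0, 196.0], 0.64)]
rest_seat [([378.0, 257.0], 0.56), ([272.0, 178.0], 0.53), ([408.0, 334.0], 0.33)]
spacer_a [([469.0, 317.0], 0.58)]
side cam at (array([-0.209,  0.806,  1.23 ]), array([ 0.499, -0.502, -0.707]))
lanes [([328.0, 171.0], 0.69)]
cover [([332.0, 166.0], 0.89)]
apron [([330.0, 185.0], 0.77)]
key_eye []
key_end []
key [([281.0, 320.0], 0.5)]
pick [([315.0, 356.0], 0.87), ([373.0, 263.0], 0.78), ([278.0, 320.0], 0.69), ([292.0, 259.0], 0.6)]
pick_tip [([388.0, 383.0], 0.81), ([294.0, 224.0], 0.77), ([392.0, 234.0], 0.62)]
rest [([296.0, 270.0], 0.73), ([434.0, 228.0], 0.49)]
rest_seat [([440.0, 214.0], 0.74), ([295.0, 262.0], 0.65)]
spacer_a [([299.0, 270.0], 0.62), ([329.0, 155.0], 0.58), ([340.0, 155.0], 0.4)]
```

View pics/scene0.png

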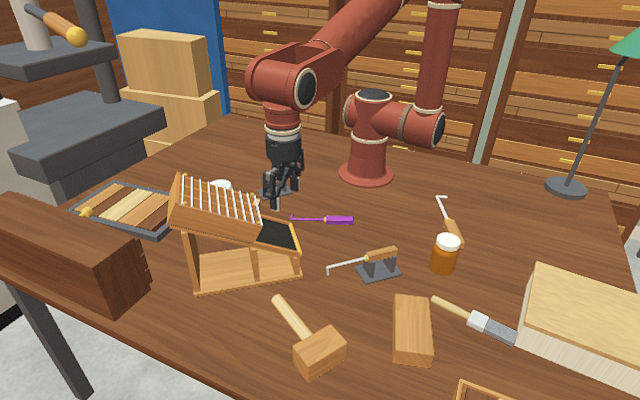

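View pics/side0.png

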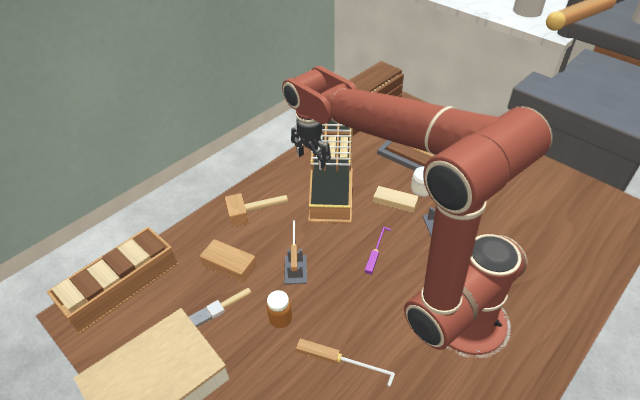

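The scene shows three hooked tools: wooden on a rest (scene 380,259), purple (339,219), and a larger wooden one lying on the table (462,233). There are two rests: (380,271), carrying a pick, and (272,196), near the arm's start pose. I'm measuring these and the rack now.

```bash
python3 - <<'E'
from h import *
np.set_printoptions(precision=3,suppress=True)
P=dict(lanes=((252,228),(328,171)),cover=((257,210),(332,166)),apron=((276,234),(330,185)),rest=((380,271),(296,270)),seat=((378,257),(295,262)),tip=((324,272),(294,224)),rest2=((272,196),(434,228)),seat2=((272,178),(440,214)))
for k,(a,b) in P.items(): print(k,*tri(ray("scene",a),ray("side",b)))
im=viewer.get_image("wrist");cv2.imwrite("pics/w0.png",im)
print(ray("wrist",(320,200)))
for n in("key","key_eye","key_end","lanes","cover","apron","spacer_a"):
    print(n,[(np.round(d["at"]).tolist(),round(d["confidence"],2)) for d in nets.pinpoint("wrist",n)][:5])
s=cv2.imread("pics/scene0.png")[175:300,160:420]
cv2.imwrite("pics/c0.png",np.vstack([cv2.resize(s,(640,308),interpolation=cv2.INTER_CUBIC),cv2.resize(im,(448,280)) if 0 else cv2.copyMakeBorder(cv2.resize(im,(448,280)),0,0,0,192,0)]))
print(readout.get_obs()["tool_rot"],viewer.calibration("wrist")["k1"])
E
```

```text
lanes [ 0.639 -0.09   0.138] [np.float64(0.00010417947578300035), np.float64(0.00010417947578299019)]
cover [ 0.615 -0.085  0.179] [np.float64(0.0014285941336470976), np.float64(0.0014285941336469707)]
apron [ 0.601 -0.051  0.114] [np.float64(0.008757011283092014), np.float64(0.008757011283092015)]
rest [0.499 0.215 0.002] [np.float64(0.0027168044124124178), np.float64(0.0027168044124122174)]
seat [0.499 0.209 0.045] [np.float64(0.003464288415640154), np.float64(0.0034642884156401276)]
tip [0.615 0.102 0.045] [np.float64(0.0019858774124770495), np.float64(0.0019858774124771007)]
rest2 [ 0.285 -0.247 -0.015] [np.float64(0.0022068623332216182), np.float64(0.0022068623332217605)]
seat2 [ 0.277 -0.25   0.056] [np.float64(0.0003255140625987466), np.float64(0.0003255140625987088)]
(array([0.625, 0.075, 0.374]), array([ 0.007, -0.3  , -0.954]))
key [([413.0, 347.0], 0.62)]
key_eye [([416.0, 346.0], 0.86)]
key_end [([412.0, 346.0], 0.49)]
lanes [([329.0, 310.0], 0.89)]
cover [([311.0, 333.0], 0.95)]
apron [([287.0, 244.0], 0.66)]
spacer_a []
[ 3.142  0.    -0.   ] -0.06831682082210642
```

View pics/c0.png

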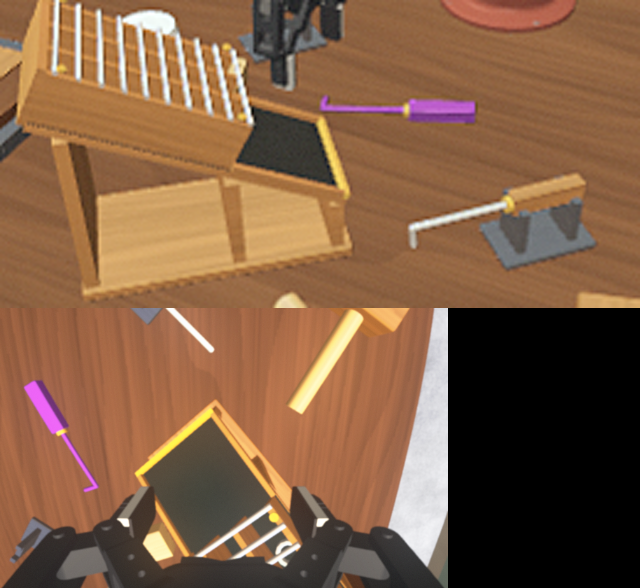

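```bash
cat >> h.py <<'E'
s27,c27=np.sin(np.radians(27)),np.cos(np.radians(27))
def lane2w(p,L):  # p lanes frame (m), L=(x,y,yaw)
    c,s=np.cos(L[2]),np.sin(L[2])
    h=p[0]*c27-p[2]*s27; return np.array([L[0]+h*c-p[1]*s,L[1]+h*s+p[1]*c,.135+p[0]*s27+p[2]*c27])
def w2lane(w,L):
    c,s=np.cos(L[2]),np.sin(L[2]);d=np.array(w)-[L[0],L[1],.135]
    h=d[0]*c+d[1]*s;return np.array([h*c27+d[2]*s27,-d[0]*s+d[1]*c,-h*s27+d[2]*c27])
E
python3 - <<'E'
from h import *
from scipy.optimize import least_squares
np.set_printoptions(precision=4,suppress=True)
O=[("wrist",(329,310),(0,0,0)),("wrist",(311,333),(0,0,.054)),("wrist",(287,244),(-.065,0,0)),
("scene",(252,228),(0,0,0)),("scene",(257,210),(0,0,.054)),("scene",(276,234),(-.065,0,0)),
("side",(328,171),(0,0,0)),("side",(332,166),(0,0,.054)),("side",(330,185),(-.065,0,0)),
("wrist",(194,237),(-.136,-.069,.007)),("wrist",(309,134),(-.136,.069,.007))]
f=lambda L:np.concatenate([proj(c,lane2w(p,L))-a for c,a,p in O])
r=least_squares(f,[.63,-.09,-.8],loss="soft_l1",f_scale=3);print(r.x)
for o,e in zip(O,f(r.x).reshape(-1,2)):print(o[0],o[2],e)
o,v=ray("wrist",(414,346))
for y in(-.042,0,.042):
    # intersect with floor z=5mm
    a=w2lane(o,r.x);b=w2lane(o+v,r.x);k=(.005-a[2])/(b[2]-a[2])
print("key eye lanes",a+k*(b-a))
E
```

```text
[ 0.6353 -0.0993 -0.9167]
wrist (0, 0, 0) [0.9735 1.1952]
wrist (0, 0, 0.054) [ 0.1308 -2.9212]
wrist (-0.065, 0, 0) [2.5712 2.8344]
scene (0, 0, 0) [-2.3396 -0.7078]
scene (0, 0, 0.054) [1.067  0.6289]
scene (-0.065, 0, 0) [-2.9861 -0.2494]
side (0, 0, 0) [ 2.6536 -0.2549]
side (0, 0, 0.054) [-2.113 -1.248]
side (-0.065, 0, 0) [-0.8272  3.6106]
wrist (-0.136, -0.069, 0.007) [ -1.5388 -12.4536]
wrist (-0.136, 0.069, 0.007) [-3.4986  1.4393]
key eye lanes [0.0565 0.0445 0.005 ]
```

step_arm --moves '[[[-1.8,3.0,0,0.117],[-1.8,3.0,0,0.117],[-1.8,3.0,0,0.117],[-1.8,3.0,0,0.117],[-1.8,3.0,0,0.117],[-1.8,3.0,0,0.117],[-1.7,3.0,0,0.117],[0,0,0,0],[0,0,0,0]]]' --grip 0

```text
t: 2.35
tool_pos: [0.4993, 0.2112, 0.2315]
tool_rot: [2.88, 1.254, 0.001]
contact_force: [-1.1, -1.1, -0.6]
opening: 0.0853
```

```bash
python3 - <<'E'
from h import *
np.set_printoptions(precision=3,suppress=True)
o=readout.get_obs();print(o["t"],o["tool_pos"],o["tool_rot"])
for c in("wrist","scene","side"):
    im=viewer.get_image(c);cv2.imwrite(f"pics/{c}1.png",im)
    for n in("pick","pick_tip","rest","rest_seat","lanes","cover","apron","key_eye","key_end"):
        print(c,n,[(np.round(d["at"],1).tolist(),round(d["confidence"],2)) for d in nets.pinpoint(c,n)][:4])
im=cv2.imread("pics/wrist1.png");s=cv2.imread("pics/scene1.png")[165:275,160:320];s=cv2.resize(s,(291*1,200),interpolation=cv2.INTER_CUBIC)
d=cv2.imread("pics/side1.png")[100:230,280:450];d=cv2.resize(d,(262,200),interpolation=cv2.INTER_CUBIC)
b=np.zeros((600,640,3),np.uint8);b[:400]=im;b[400:,:291]=s;b[400:,300:562]=d;cv2.imwrite("pics/m1.png",b)
E
```

```text
2.35 [0.499 0.211 0.232] [2.88  1.254 0.001]
wrist pick [([97.9, 168.9], 0.92), ([321.6, 172.8], 0.7)]
wrist pick_tip [([317.4, 296.6], 0.92), ([63.2, 273.1], 0.63)]
wrist rest [([320.0, 165.0], 0.68)]
wrist rest_seat [([316.0, 173.8], 0.75)]
wrist lanes []
wrist cover [([320.4, 163.6], 0.35)]
wrist apron []
wrist key_eye []
wrist key_end []
scene pick [([459.7, 234.4], 0.71), ([381.9, 258.8], 0.7), ([338.8, 218.0], 0.53), ([443.9, 267.0], 0.21)]
scene pick_tip [([323.9, 272.7], 0.89), ([447.2, 196.6], 0.87), ([290.3, 214.0], 0.62)]
scene rest [([377.7, 270.7], 0.75)]
scene rest_seat [([380.0, 254.9], 0.73), ([276.3, 176.1], 0.66)]
scene lanes [([250.9, 227.5], 0.72), ([325.5, 273.6], 0.56)]
scene cover [([256.4, 212.5], 0.66)]
scene apron [([274.6, 236.3], 0.92), ([292.4, 329.0], 0.28)]
scene key_eye []
scene key_end []
side pick [([314.8, 357.1], 0.88), ([373.5, 262.4], 0.6), ([289.7, 258.3], 0.57)]
side pick_tip [([389.7, 234.1], 0.73), ([269.1, 208.3], 0.71), ([387.7, 381.4], 0.69), ([293.9, 227.1], 0.54)]
side rest [([436.3, 224.1], 0.78), ([295.0, 270.4], 0.77), ([231.4, 263.7], 0.26)]
side rest_seat [([295.9, 261.8], 0.65)]
side lanes [([332.0, 170.0], 0.97), ([294.8, 271.6], 0.71), ([290.9, 258.8], 0.56)]
side cover [([331.7, 167.5], 0.94)]
side apron [([331.2, 187.1], 0.64)]
side key_eye [([330.7, 166.5], 0.34)]
side key_end []
```

View pics/m1.png

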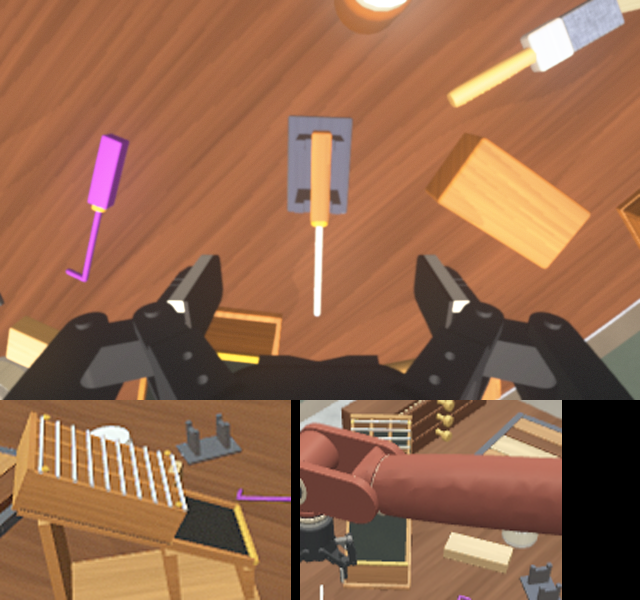

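```bash
python3 - <<'E'
from h import *
np.set_printoptions(precision=4,suppress=True)
r=ray("wrist",(320,200));print(r)
a=onz("wrist",(322,131.5),.076);b=onz("wrist",(319.5,221),.076);print("handle",a,b,np.linalg.norm(a-b),(a+b)/2,np.arctan2(*(b-a)[1::-1]))
t=onz("wrist",(317.4,299),.038);e=onz("wrist",(317.4,316),.064);print("tip",t,"shank end",e)
print("net origin",onz("wrist",(321.6,172.8),.052),onz("wrist",(316,173.8),.052),onz("wrist",(320,165),0))
q=[onz("wrist",p,.008) for p in((289,117),(352,117),(347,214),(290,212))];print("base",np.mean(q,0),np.linalg.norm(q[0]-q[3]))
E
```

```text
(array([0.4456, 0.2609, 0.3742]), array([ 0.2247, -0.2001, -0.9537]))
handle [0.4706 0.2431 0.076 ] [0.5309 0.1836 0.076 ] 0.08473111766206336 [0.5008 0.2133 0.076 ] -0.7776652591668152
tip [0.6118 0.105  0.038 ] shank end [0.615 0.102 0.064]
net origin [0.5019 0.2138 0.052 ] [0.4989 0.209  0.052 ] [0.5031 0.211  0.    ]
base [0.5031 0.2102 0.008 ] 0.10830818491524902
```

step_arm --moves '[[[0.15,0.2,-3.5,-0.023],[0,0,-3.5,0],[0,0,-3.5,0],[0,0,-3.5,0],[0,0,-2.5,0],[0,0,-1.85,0],[0,0,0,0]]]' --grip 0

```text
t: 4.43
tool_pos: [0.4977, 0.2109, 0.0427]
tool_rot: [-2.895, -1.217, 0.015]
contact_force: [-1.3, -0.6, -0.2]
opening: 0.0856
```

step_arm --moves '[[[0,0,0,0],[0,0,0,0],[0,0,0,0],[0,0,0,0],[0,0,0,0],[0,0,0,0],[0,0,0,0],[0,0,0,0]]]' --grip 1 --squeeze 35

```text
t: 5.1
tool_pos: [0.5024, 0.2123, 0.0492]
tool_rot: [2.896, 1.218, 0.003]
contact_force: [-1.6, -0.1, 6.4]
opening: 0.0174
```

step_arm --moves '[[[0,0,2.0,0],[0,0,3.0,0],[0,0,3.0,0],[0,0,3.0,0],[0.85,-2.5,0,-0.03],[0.85,-2.5,0,-0.03],[0.85,-2.5,0,-0.03],[0.85,-2.5,0,-0.03],[0.86,-2.5,0,-0.02],[0,0,0,0]]]'

```text
t: 5.93
tool_pos: [0.5446, 0.0833, 0.157]
tool_rot: [2.975, 1.005, -0.002]
contact_force: [-0.6, 0.1, -2.4]
opening: 0.0177
```

```bash
cat >> h.py <<'E'
def near(cam,things,tag):
    im=viewer.get_image(cam);cv2.imwrite(f"pics/{cam}{tag}.png",im);out={}
    for n in things:
        l=nets.pinpoint(cam,n);out[n]=[(np.round(d["at"],1).tolist(),round(d["confidence"],2)) for d in l][:2];print(cam,n,out[n])
    return im
E
python3 - <<'E'
from h import *
np.set_printoptions(precision=4,suppress=True)
o=readout.get_obs();print(o["t"],o["tool_pos"],o["tool_rot"])
near("wrist",["lanes","cover","apron","key_eye","pick_tip","pick"],2)
near("scene",["lanes","cover","apron","pick_tip"],2)
near("side",["pick_tip"],2)
b=np.zeros((600,640,3),np.uint8);b[:400]=cv2.imread("pics/wrist2.png")
b[400:,:320]=cv2.resize(cv2.imread("pics/scene2.png")[180:280,170:330],(320,200),interpolation=cv2.INTER_CUBIC)
b[400:,320:]=cv2.resize(cv2.imread("pics/side2.png")[130:230,250:410],(320,200),interpolation=cv2.INTER_CUBIC)
cv2.imwrite("pics/m2.png",b)
E
```

```text
5.9333 [0.5446 0.0833 0.157 ] [ 2.9747  1.0048 -0.002 ]
wrist lanes []
wrist cover []
wrist apron []
wrist key_eye []
wrist pick_tip [([57.8, 240.9], 0.93)]
wrist pick [([319.1, 254.0], 0.91), ([77.9, 86.6], 0.79)]
scene lanes [([249.7, 228.6], 0.55)]
scene cover [([257.1, 211.6], 0.61)]
scene apron [([272.9, 234.4], 0.82)]
scene pick_tip [([447.9, 196.9], 0.9), ([268.1, 232.1], 0.7)]
side pick_tip [([387.4, 383.3], 0.77), ([392.5, 231.0], 0.54)]
```

View pics/m2.png

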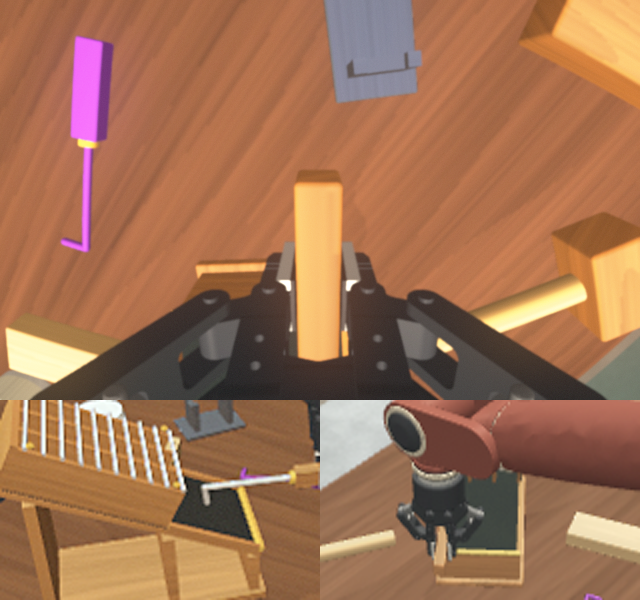

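```bash
cat >> h.py <<'E'
from scipy.spatial.transform import Rotation as Ro
def wristcal(pos,rot):
    c=dict(viewer.calibration("wrist"));o=readout.get_obs()
    R=np.array(c["R"]);t=np.array(c["t"]).ravel();Rt=Ro.from_rotvec(o["tool_rot"]).as_matrix();p=np.array(o["tool_pos"])
    # Xtool=Rt.T(X-p); cam = R Rt Xtool + R p + t
    A=R@Rt;b=R@p+t;Rn=Ro.from_rotvec(rot).as_matrix()
    c["R"]=A@Rn.T;c["t"]=b-A@Rn.T@np.array(pos);return c
def box(im,cal,L,cam,col,off,k):
    P=lambda p:tuple(np.round((proj(cam,lane2w(p,L),cal)-off)*k).astype(int))
    for a,b in [((-.13,-.069,0),(0,-.069,0)),((-.13,.069,0),(0,.069,0)),((-.13,-.069,0),(-.13,.069,0)),((0,-.063,0),(0,.063,0)),((0,-.069,.054),(0,.069,.054)),((.195,-.069,.054),(.195,.069,.054)),((0,.069,.054),(.195,.069,.054)),((0,-.069,.054),(.195,-.069,.054))]:
        cv2.line(im,P(a),P(b),col,1)
E
python3 - <<'E'
from h import *
L=(.6353,-.0993,-.9167)
w=wristcal([.625,0,.231],[np.pi,0,0])
b=np.zeros((600,800,3),np.uint8)
off=np.array([170,120]);m=cv2.imread("pics/w0.png")[120:400,170:470];m=cv2.resize(m,None,fx=1.5,fy=1.5,interpolation=cv2.INTER_CUBIC);box(m,w,L,"wrist",(0,0,255),off,1.5);b[:420,:450]=m
off=np.array([160,165]);m=cv2.imread("pics/scene1.png")[165:290,160:310];m=cv2.resize(m,None,fx=2.3,fy=2.3,interpolation=cv2.INTER_CUBIC);box(m,viewer.calibration("scene"),L,"scene",(0,0,255),off,2.3);b[:m.shape[0],452:452+m.shape[1]]=m
off=np.array([280,100]);m=cv2.imread("pics/side0.png")[100:230,280:380];m=cv2.resize(m,None,fx=2.3,fy=2.3,interpolation=cv2.INTER_CUBIC);box(m,viewer.calibration("side"),L,"side",(0,0,255),off,2.3);b[292:292+m.shape[0],452:452+m.shape[1]]=m
cv2.imwrite("pics/m3.png",b)
E
```

```text
(no output)
```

View pics/m3.png

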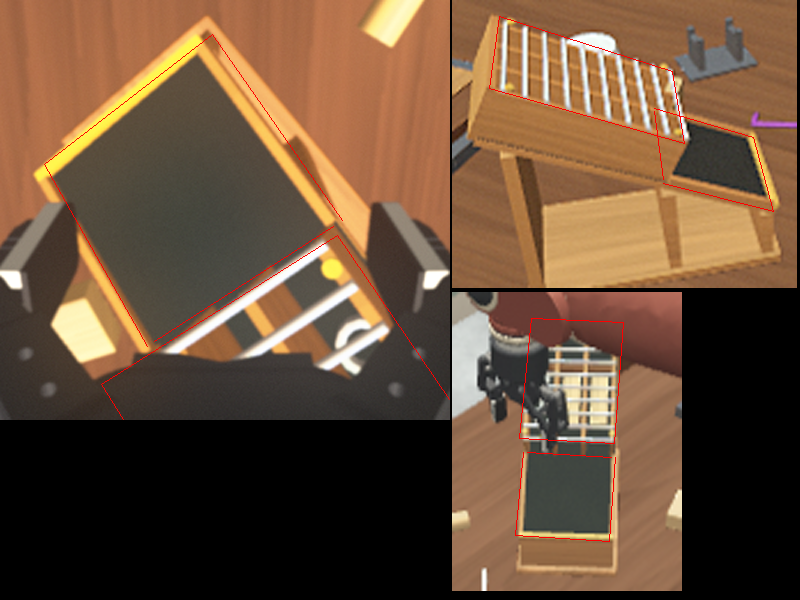

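```bash
python3 - <<'E'
from h import *
from scipy.optimize import least_squares
np.set_printoptions(precision=4,suppress=True)
w=wristcal([.625,0,.231],[np.pi,0,0])
C=dict(wrist=w,scene=viewer.calibration("scene"),side=viewer.calibration("side"))
W=lambda x,y:(170+x/1.5,120+y/1.5)
S=lambda x,y:(160+(x-452)/2.3,165+y/2.3)
D=lambda x,y:(280+(x-452)/2.3,100+(y-292)/2.3)
O=[("wrist",W(55,188),(-.13,-.063,0)),("wrist",W(207,48),(-.13,.063,0)),("wrist",W(331,226),(0,.063,0)),("wrist",W(155,345),(0,-.063,0)),
("wrist",W(35,176),(-.136,-.069,.007)),("wrist",W(207,17),(-.136,.069,.007)),
("scene",S(753,133),(-.13,-.063,0)),("scene",S(766,197),(-.13,.063,0)),
("side",D(522,533),(-.13,.063,.0)),("side",D(609,535),(-.13,-.063,.0)),("side",D(527,455),(0,.063,0)),("side",D(611,457),(0,-.063,0)),
("scene",(251,228),(0,0,0)),("scene",(257,211.5),(0,0,.054)),("scene",(274,235),(-.065,0,0)),
("side",(332,170),(0,0,0)),("side",(332,167),(0,0,.054)),("side",(331,186.5),(-.065,0,0))]
f=lambda L:np.concatenate([proj(c,lane2w(p,L),C[c])-a for c,a,p in O])
r=least_squares(f,[.63,-.09,-.8],loss="soft_l1",f_scale=2);L=r.x;print(L)
for o,e in zip(O,f(L).reshape(-1,2)):print(o[0],o[2],e)
for px in((414,346),W(362,345)):
  o,v=ray("wrist",px,w);a=w2lane(o,L);b=w2lane(o+v,L);k=(.005-a[2])/(b[2]-a[2]);print("eye",a+k*(b-a))
b=np.zeros((420,800,3),np.uint8)
off=np.array([170,120]);m=cv2.imread("pics/w0.png")[120:400,170:470];m=cv2.resize(m,None,fx=1.5,fy=1.5,interpolation=cv2.INTER_CUBIC);box(m,w,L,"wrist",(0,0,255),off,1.5);b[:420,:450]=m
off=np.array([160,165]);m=cv2.imread("pics/scene1.png")[165:290,160:310];m=cv2.resize(m,None,fx=2.3,fy=2.3,interpolation=cv2.INTER_CUBIC);box(m,C["scene"],L,"scene",(0,0,255),off,2.3);b[:m.shape[0],452:452+m.shape[1]]=m
cv2.imwrite("pics/m4.png",b)
E
```

```text
[ 0.6368 -0.1027 -0.8985]
wrist (-0.13, -0.063, 0) [ -1.6709 -13.9335]
wrist (-0.13, 0.063, 0) [-2.9213 -1.3825]
wrist (0, 0.063, 0) [1.9871 2.7028]
wrist (0, -0.063, 0) [2.2489 1.1921]
wrist (-0.136, -0.069, 0.007) [-0.0268 -7.3664]
wrist (-0.136, 0.069, 0.007) [-3.8985  8.1616]
scene (-0.13, -0.063, 0) [-1.4051  2.6931]
scene (-0.13, 0.063, 0) [1.6405 3.9002]
side (-0.13, 0.063, 0.0) [-0.4731  0.5182]
side (-0.13, -0.063, 0.0) [-0.8296  1.4035]
side (0, 0.063, 0) [ 0.1344 -1.5781]
side (0, -0.063, 0) [ 0.2292 -0.9032]
scene (0, 0, 0) [-2.8062 -0.7518]
scene (0, 0, 0.054) [-0.4533 -1.0159]
scene (-0.065, 0, 0) [-2.4672 -1.5375]
side (0, 0, 0) [-0.9916  0.0611]
side (0, 0, 0.054) [-1.6118 -2.9385]
side (-0.065, 0, 0) [-1.1563  1.4076]
eye [0.0545 0.0443 0.005 ]
eye [0.056  0.0407 0.005 ]
```

View pics/m4.png

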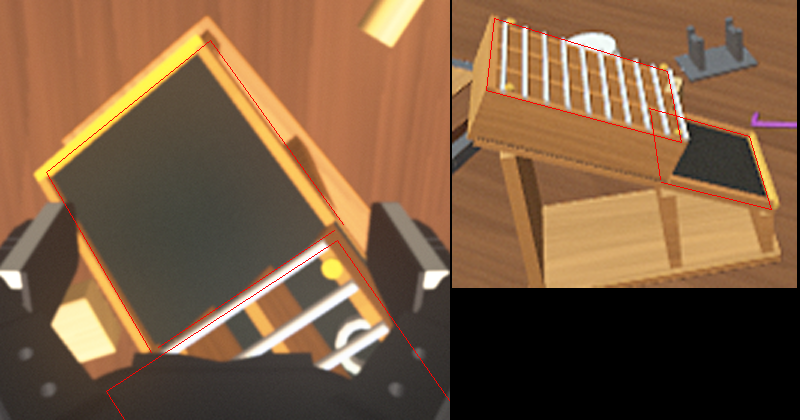

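step_arm --moves '[[[0,0,3.5,0],[0,0,3.5,0],[0,0,3.5,0],[0.8,-1.6,3.5,0],[1.65,-3.25,1.5,0],[1.65,-3.25,1.5,0],[1.65,-3.25,0.5,0],[1.65,-3.25,0,0],[1.65,-3.25,0,0],[1.65,-3.25,0,0]]]'

```text
t: 7.47
tool_pos: [0.6517, -0.1257, 0.333]
tool_rot: [2.974, 1.012, 0.001]
contact_force: [-0.1, 0.6, -1.4]
opening: 0.0175
```

step_arm --moves '[[[0.8,-1.6,0,0],[0,0,0,0],[0,0,0,0]]]'

```text
t: 7.72
tool_pos: [0.6591, -0.1408, 0.332]
tool_rot: [-2.974, -1.009, 0.002]
contact_force: [-0.2, 0.3, -1.3]
opening: 0.0174
```

```bash
python3 - <<'E'
from h import *
np.set_printoptions(precision=4,suppress=True)
o=readout.get_obs();print(o["t"],o["tool_pos"],o["tool_rot"])
near("wrist",["lanes","cover","apron","key_eye","key_end"],5)
L=[ 0.6368,-0.1027,-0.8985]
m=cv2.resize(cv2.imread("pics/wrist5.png"),(800,500));c=viewer.calibration("wrist")
cv2.imwrite("pics/m5.png",m);print(np.array(c["R"]).tolist(),np.array(c["t"]).tolist())
E
```

```text
7.7167 [ 0.6591 -0.1408  0.332 ] [-2.9737 -1.0092  0.0015]
wrist lanes [([323.1, 121.4], 0.83)]
wrist cover []
wrist apron [([318.3, 61.1], 0.56)]
wrist key_eye [([367.8, 177.6], 0.77), ([320.7, 123.4], 0.18)]
wrist key_end [([375.0, 249.5], 0.74)]
[[0.7922120093988075, 0.6102429269953068, 0.0019241144733317384], [0.5831334165662658, -0.7579405397130936, 0.2923722913396212], [0.1798764872018017, -0.23049882496799612, -0.9563026409250971]] [-0.4381001882321009, -0.5573505063332218, 0.3265829578962661]
```

View pics/m5.png

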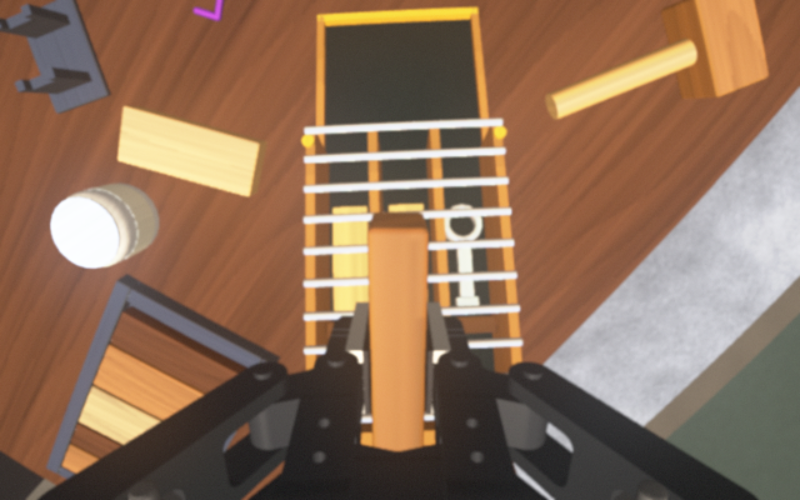

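```bash
python3 - <<'E'
from h import *
from scipy.optimize import least_squares
np.set_printoptions(precision=4,suppress=True)
c=viewer.calibration("wrist")
O=[((317,15),(-.136,-.069,.007)),((480,8),(-.136,.069,.007)),((327,24),(-.13,-.063,.003)),((474,19),(-.13,.063,.003)),
((305,131),(.0025,-.069,.0565)),((502,123),(.0025,.069,.0565)),((303,353),(.1425,-.069,.0565)),((522,344),(.1425,.069,.0565)),
((404,152),(0,0,0))]
f=lambda L:np.concatenate([proj("wrist",lane2w(p,L),c)*1.25-a for a,p in O])
r=least_squares(f,[.63,-.09,-.8],loss="soft_l1",f_scale=3);L=r.x;print(L)
print(f(L).reshape(-1,2))
for px in((367.8,177.6),(370.4,178),(373.6,242)):
  o,v=ray("wrist",px,c);a=w2lane(o,L);b=w2lane(o+v,L);k=(.007-a[2])/(b[2]-a[2]);print("pt",a+k*(b-a))
E
```

```text
[ 0.6376 -0.1012 -0.8804]
[[ 2.5531 -1.2263]
 [-1.6857  0.1023]
 [ 0.1353 -1.5681]
 [-2.7537 -1.7059]
 [-2.0087  5.6022]
 [ 4.4805  6.6249]
 [-1.9977 -4.3776]
 [ 1.9836 -2.5418]
 [ 0.331   8.4924]]
pt [0.0541 0.0407 0.007 ]
pt [0.0546 0.0432 0.007 ]
pt [0.1156 0.0426 0.007 ]
```

```bash
cat >> h.py <<'E'
LL=(.6373,-.1016,-.883)
def tcp_for(tip_lane,phi=0,L=LL):
    T=lane2w(tip_lane,L);hz=.150*np.cos(phi)+.0302*np.sin(phi);v=.150*np.sin(phi)-.0302*np.cos(phi)
    return T-[hz*np.cos(L[2]),hz*np.sin(L[2]),v]-[0,0,.019]
E
python3 - <<'E'
from h import *
np.set_printoptions(precision=4,suppress=True)
now=np.array(readout.get_obs()["tool_pos"])
for t,p in(((-.045,.042,.020),0),((-.045,.042,.002),0),((-.045,.042,.002),22),((-.045,.042,.015),22),((.053,.042,.015),22),((.053,.042,.002),22)):
    n=tcp_for(t,np.radians(p));print(t,p,n,(n-now)*100);now=n
E
```

```text
(-0.045, 0.042, 0.02) 0 [0.5433 0.079  0.1436] [-11.5603  21.782  -18.9685]
(-0.045, 0.042, 0.002) 0 [0.5485 0.0726 0.1276] [ 0.5188 -0.6314 -1.6038]
(-0.045, 0.042, 0.002) 22 [0.5482 0.0729 0.0692] [-0.0248  0.0302 -5.839 ]
(-0.045, 0.042, 0.015) 22 [0.5445 0.0775 0.0807] [-0.3747  0.456   1.1583]
(0.053, 0.042, 0.015) 22 [0.5999 0.01   0.1252] [ 5.5433 -6.7466  4.4491]
(0.053, 0.042, 0.002) 22 [0.6037 0.0055 0.1137] [ 0.3747 -0.456  -1.1583]
```

step_arm --moves '[[[-1.65,3.11,0,0.005],[-1.65,3.11,0,0.005],[-1.65,3.11,0,0.005],[-1.65,3.11,0,0.005],[-1.65,3.11,-1.0,0.005],[-1.65,3.11,-1.5,0.005],[-1.65,3.12,-2.0,0.005],[0,0,-4.0,0],[0,0,-4.0,0],[0,0,-4.0,0]]]'

```text
t: 8.85
tool_pos: [0.5433, 0.0793, 0.1677]
tool_rot: [2.953, 1.068, 0.005]
contact_force: [1.1, 0.0, -2.8]
opening: 0.0174
```

step_arm --moves '[[[0,0,-2.5,0],[0,0,0,0],[0,0,0,0]]]'

```text
t: 9.1
tool_pos: [0.5423, 0.0783, 0.1418]
tool_rot: [-2.955, -1.065, 0.004]
contact_force: [0.6, 0.6, -0.9]
opening: 0.0176
```

```bash
python3 - <<'E'
from h import *
np.set_printoptions(precision=4,suppress=True)
o=readout.get_obs();print(o["t"],o["tool_pos"],o["tool_rot"],o["contact_force"])
near("scene",["pick_tip"],6)
p=np.array(o["tool_pos"]);ya=2*np.arctan2(o["tool_rot"][1],o["tool_rot"][0])-np.pi/2
T=p+[.15*np.cos(ya),.15*np.sin(ya),-.0112];print("yaw",ya,"tip",T,w2lane(T,LL),"pred px",proj("scene",T))
cv2.imwrite("pics/m6.png",cv2.resize(cv2.imread("pics/scene6.png")[170:290,180:420],(800,400),interpolation=cv2.INTER_CUBIC))
E
```

```text
9.1 [0.5423 0.0783 0.1418] [-2.9546 -1.0648  0.0043] [ 0.6133  0.5556 -0.9088]
scene pick_tip [([265.6, 234.6], 0.78), ([446.3, 198.3], 0.7)]
yaw -7.162184811717422 tip [ 0.638  -0.0373  0.1306] [-0.0459  0.0414  0.0184] pred px [270.359  236.0369]
```

View pics/m6.png

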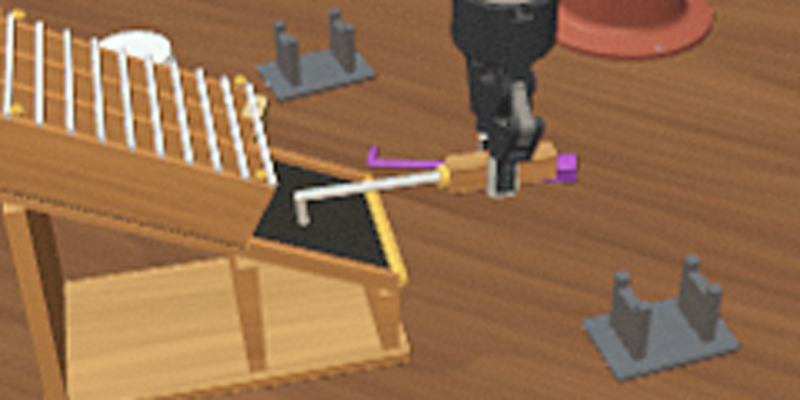

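step_arm --moves '[[[0.3,-0.3,-0.7,0],[0.3,-0.3,-0.8,0],[0,0,-0.5,0],[0,0,-0.5,0],[0,0,-0.5,0]]]'

```text
t: 9.62
tool_pos: [0.5495, 0.0721, 0.1127]
tool_rot: [-2.955, -1.063, 0.0]
contact_force: [-2.7, 3.2, 1.3]
opening: 0.0178
```

step_arm --moves '[[[0,0,-0.6,0],[0,0,-0.7,0],[0,0,-0.7,0]]]'

```text
t: 9.87
tool_pos: [0.5493, 0.0721, 0.092]
tool_rot: [-2.955, -1.064, 0.0]
contact_force: [-2.2, 2.3, -0.2]
opening: 0.0175
```

```bash
python3 - <<'E'
from h import *
np.set_printoptions(precision=4,suppress=True)
o=readout.get_obs();print(o["t"],o["tool_pos"],o["tool_rot"],o["contact_force"],o["wrist_torque"])
near("scene",["pick_tip"],7)
cv2.imwrite("pics/m7.png",cv2.resize(cv2.imread("pics/scene7.png")[170:290,180:420],(800,400),interpolation=cv2.INTER_CUBIC))
E
```

```text
9.8667 [0.5493 0.0721 0.092 ] [-2.9555 -1.0644  0.0005] [-2.2009  2.2897 -0.2078] [ 0.0406  0.1399 -0.0312]
scene pick_tip [([446.9, 199.0], 0.7), ([260.9, 240.9], 0.63)]
```

step_arm --moves '[[[0,0,-0.7,0],[0,0,-0.7,0],[0,0,-0.8,0],[0,0,0,0]]]'

```text
t: 10.3
tool_pos: [0.5491, 0.0714, 0.0691]
tool_rot: [2.956, 1.064, -0.002]
contact_force: [-0.7, 1.1, -0.0]
opening: 0.0176
```

```bash
python3 - <<'E'
from h import *
np.set_printoptions(precision=4,suppress=True)
o=readout.get_obs();print(o["t"],o["tool_pos"],o["contact_force"],o["wrist_torque"])
near("scene",["pick_tip"],7)
for x in(-.05,-.04,-.03):print(x,(proj("scene",lane2w((x,.042,0),LL))-[190,180])*4)
cv2.imwrite("pics/m7.png",cv2.resize(cv2.imread("pics/scene7.png")[180:290,190:390],(800,440),interpolation=cv2.INTER_CUBIC))
E
```

```text
10.3 [0.5491 0.0714 0.0691] [-0.6886  1.1008 -0.04  ] [-0.0983 -0.1443  0.0475]
scene pick_tip [([291.2, 215.6], 0.75), ([263.9, 242.2], 0.69)]
-0.05 [315.5947 248.7208]
-0.04 [300.9732 245.1274]
-0.03 [286.2164 241.5005]
```

View pics/m7.png

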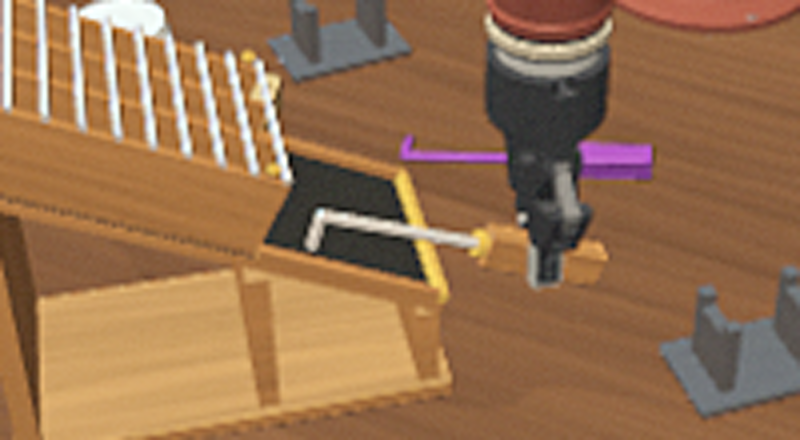

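step_arm --moves '[[[-0.2,0.25,0.65,0],[-0.2,0.25,0.6,0],[0,0,0,0],[1.13,-1.38,0.91,0],[1.13,-1.38,0.91,0],[1.13,-1.38,0.91,0],[1.13,-1.38,0.91,0],[1.13,-1.38,0.91,0],[0,0,0,0],[0,0,0,0]]]'

```text
t: 11.23
tool_pos: [0.6029, 0.0073, 0.13]
tool_rot: [2.956, 1.062, 0.003]
contact_force: [-0.3, 0.8, -1.9]
opening: 0.0176
```

```bash
python3 - <<'E'
from h import *
np.set_printoptions(precision=4,suppress=True)
o=readout.get_obs();p=np.array(o["tool_pos"]);print(o["t"],p,o["contact_force"],o["wrist_torque"])
for x in(.045,.053,.06):print(x,(tcp_for((x,.042,.002),np.radians(22))-p)*100)
near("wrist",["key_eye","key_end"],8)
near("side",["key_eye","pick_tip"],8)
a=cv2.imread("pics/side8.png")[100:230,260:400];b=cv2.imread("pics/scene8.png")if 0 else viewer.get_image("scene")
b=b[170:270,190:350]
o=np.zeros((400,800,3),np.uint8);o[:,:400]=cv2.resize(a,(400,371),interpolation=cv2.INTER_CUBIC).copy() if 0 else np.pad(cv2.resize(a,(400,371),interpolation=cv2.INTER_CUBIC),((0,29),(0,0),(0,0)));o[:250,400:]=cv2.resize(b,(400,250),interpolation=cv2.INTER_CUBIC)
cv2.imwrite("pics/m8.png",o)
E
```

```text
11.2333 [0.6029 0.0073 0.13  ] [-0.278   0.7977 -1.91  ] [ 0.0286  0.0791 -0.0037]
0.045 [-0.379   0.3647 -1.9951]
0.053 [ 0.0735 -0.186  -1.632 ]
0.06 [ 0.4695 -0.6679 -1.3142]
wrist key_eye []
wrist key_end []
side key_eye []
side pick_tip [([386.4, 382.5], 0.63), ([392.3, 234.6], 0.55)]
```

step_arm --moves '[[[0.11,-0.13,-0.45,0],[0.11,-0.13,-0.45,0],[0.1,-0.13,-0.5,0],[0,0,0,0],[0,0,0,0]]]'

```text
t: 12.0
tool_pos: [0.6049, 0.004, 0.1142]
tool_rot: [-2.955, -1.063, 0.002]
contact_force: [-0.9, 0.1, -1.5]
opening: 0.017
```

```bash
python3 - <<'E'
from h import *
np.set_printoptions(precision=4,suppress=True)
o=readout.get_obs();p=np.array(o["tool_pos"]);print(o["t"],p,o["contact_force"],o["wrist_torque"])
E
```

```text
12.0 [0.6049 0.004  0.1142] [-0.8913  0.0973 -1.5061] [ 0.0431  0.1025 -0.014 ]
```

step_arm --moves '[[[-0.51,0.62,-0.41,0],[-0.51,0.62,-0.41,0],[-0.51,0.62,-0.41,0],[-0.51,0.62,-0.41,0],[-0.51,0.62,-0.41,0],[-0.51,0.62,-0.41,0],[-0.51,0.62,-0.41,0],[-0.51,0.62,-0.41,0],[-0.51,0.62,-0.41,0],[0,0,0,0]]]'

```text
t: 12.83
tool_pos: [0.5575, 0.061, 0.0764]
tool_rot: [-2.954, -1.065, 0.004]
contact_force: [-0.9, 1.1, -1.9]
opening: 0.0176
```

```bash
python3 - <<'E'
from h import *
np.set_printoptions(precision=4,suppress=True)
o=readout.get_obs();p=np.array(o["tool_pos"]);print(o["t"],p,o["contact_force"])
near("scene",["key_eye","key_end","key","pick_tip"],9)
for d in nets.masks_of("scene","key")[:2]:print(d["box"],d["confidence"],d["region"].sum())
cv2.imwrite("pics/m9.png",cv2.resize(cv2.imread("pics/scene9.png")[180:290,190:390],(800,440),interpolation=cv2.INTER_CUBIC))
for x in(-.05,-.04,-.03):print(x,proj("scene",lane2w((x,.042,.005),LL)))
E
```

```text
12.8333 [0.5575 0.061  0.0764] [-0.8582  1.0849 -1.8596]
scene key_eye [([249.6, 227.4], 0.74), ([261.6, 237.8], 0.39)]
scene key_end []
scene key [([259.4, 241.0], 0.4)]
scene pick_tip [([448.6, 201.3], 0.57), ([258.1, 236.3], 0.55)]
[259.7, 236.0, 266.4, 241.5] 0.55 35
-0.05 [269.7077 240.6657]
-0.04 [266.0482 239.7585]
-0.03 [262.3548 238.8427]
```

View pics/m9.png

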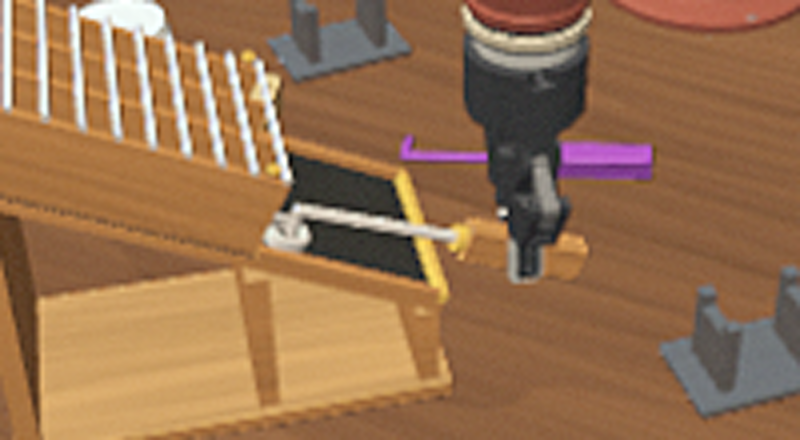

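step_arm --moves '[[[-0.55,0.67,-0.44,0],[-0.55,0.67,-0.44,0],[-0.55,0.67,-0.44,0],[-0.55,0.67,-0.44,0],[-0.55,0.67,-0.44,0],[-0.55,0.67,-0.44,0],[0,0,0,0],[0,0,0,0]]]'

```text
t: 13.8
tool_pos: [0.5256, 0.1005, 0.0509]
tool_rot: [-2.955, -1.066, 0.002]
contact_force: [1.2, 0.3, -3.2]
opening: 0.0173
```

```bash
cat > k.py <<'E'
from h import *
import sys
np.set_printoptions(precision=4,suppress=True)
o=readout.get_obs();p=np.array(o["tool_pos"]);print(o["t"],p,o["contact_force"])
near("scene",["key_eye","key_end","pick_tip"],sys.argv[1])
def fl(px,z=.005):
    o,v=ray("scene",px);a=w2lane(o,LL);b=w2lane(o+v,LL);return a+(b-a)*(z-a[2])/(b[2]-a[2])
for d in nets.masks_of("scene","key")[:2]:
    ys,xs=np.nonzero(d["region"]);q=np.array([fl(t) for t in zip(xs,ys)]);print(d["box"],d["confidence"],q.min(0),q.max(0))
cv2.imwrite(f"pics/m{sys.argv[1]}.png",cv2.resize(cv2.imread(f"pics/scene{sys.argv[1]}.png")[180:290,190:430],(800,367),interpolation=cv2.INTER_CUBIC))
E
python3 k.py 10
```

```text
13.8 [0.5256 0.1005 0.0509] [ 1.164   0.2592 -3.2187]
scene key_eye [([284.5, 242.5], 0.66), ([249.2, 228.7], 0.25)]
scene key_end [([256.1, 235.5], 0.58), ([281.8, 247.0], 0.32)]
scene pick_tip [([293.7, 211.8], 0.69), ([275.2, 245.2], 0.58)]
[258.0, 236.7, 284.9, 249.0] 0.52 [-0.0994  0.0266  0.005 ] [-0.022   0.0541  0.005 ]
[254.1, 197.3, 261.0, 206.2] 0.47 [-0.0491 -0.1471  0.005 ] [-0.0384 -0.1131  0.005 ]
```

step_arm --moves '[[[-0.28,0.34,-0.22,0],[0,0,0,0],[0.25,-0.31,0.2,0],[0,0,0,0],[-0.15,0.18,0.45,0],[-0.29,0.35,0.9,0],[-0.29,0.35,0.9,0],[0,0,1.5,0],[0,0,2.0,0],[0,0,2.0,0]]]'

```text
t: 14.88
tool_pos: [0.5183, 0.1095, 0.1302]
tool_rot: [-2.956, -1.065, 0.0]
contact_force: [0.1, -0.3, -2.2]
opening: 0.0173
```

```bash
python3 k.py 11
```

```text
14.8833 [0.5183 0.1095 0.1302] [ 0.1284 -0.3082 -2.219 ]
scene key_eye [([282.7, 240.9], 0.44)]
scene key_end [([255.7, 235.4], 0.69), ([255.1, 228.0], 0.35)]
scene pick_tip [([448.4, 197.8], 0.76), ([282.2, 221.3], 0.71)]
[259.7, 236.6, 289.4, 249.5] 0.58 [-0.1025  0.021   0.005 ] [-0.0192  0.0577  0.005 ]
[354.8, 246.5, 399.8, 288.7] 0.27 [-0.5041 -0.0818  0.005 ] [-0.301   0.1303  0.005 ]
```

View pics/m11.png

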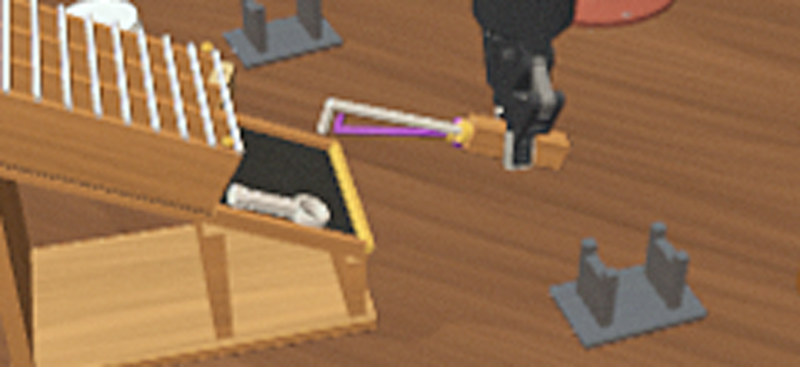

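step_arm --moves '[[[-0.4,2.57,0,0.026],[-0.4,2.57,0,0.026],[-0.4,2.57,0,0.026],[-0.39,2.57,0,0.027],[0,0,-2.0,0],[0,0,-2.0,0],[0,0,-1.0,0],[0,0,0,0],[0,0,0,0]]]'

```text
t: 15.88
tool_pos: [0.5017, 0.2113, 0.0772]
tool_rot: [-2.896, -1.217, 0.005]
contact_force: [0.0, -0.1, -2.6]
opening: 0.0174
```

step_arm --moves '[[[0.07,0.1,-0.5,0],[0,0,-0.5,0],[0,0,-0.5,0],[0,0,-0.4,0],[0,0,-0.4,0],[0,0,0,0]]]' --squeeze 25

```text
t: 16.38
tool_pos: [0.507, 0.2119, 0.059]
tool_rot: [2.892, 1.216, 0.009]
contact_force: [2.3, -4.0, 6.5]
opening: 0.0172
```

```bash
python3 - <<'E'
from h import *
o=readout.get_obs();print(o["tool_pos"],o["contact_force"])
near("wrist",["rest","rest_seat","pick"],12)
near("scene",["pick","pick_tip"],12)
E
```

```text
[0.50700999 0.21189378 0.05899654] [ 2.28961914 -3.98329419  6.53806138]
wrist rest []
wrist rest_seat [([304.3, 245.2], 0.78), ([317.7, 265.5], 0.4)]
wrist pick [([317.7, 265.4], 0.91)]
scene pick [([337.3, 217.6], 0.62), ([382.7, 256.9], 0.59)]
scene pick_tip [([446.5, 197.8], 0.79), ([293.0, 213.8], 0.51)]
```

step_arm --moves '[[[0,0,-0.3,0],[0,0,-0.3,0],[0,0,-0.3,0],[0,0,0,0]]]'

```text
t: 17.07
tool_pos: [0.5075, 0.211, 0.051]
tool_rot: [2.891, 1.215, 0.008]
contact_force: [0.0, -10.6, 13.1]
opening: 0.0174
```

```bash
python3 - <<'E'
from h import *
o=readout.get_obs();print(o["tool_pos"],o["contact_force"])
near("scene",["pick","pick_tip"],13);near("wrist",["pick"],13)
im=cv2.imread("pics/scene13.png");i0=cv2.imread("pics/scene0.png")
# shank bright pixels around original vs now
def sh(i):
    r=i[240:285,310:372].astype(int);m=(r.min(2)>150);ys,xs=np.nonzero(m);return (np.c_[xs+310,ys+240].min(0),np.c_[xs+310,ys+240].max(0),np.polyfit(xs,ys,1),m.sum()) if m.sum()>5 else m.sum()
print(sh(i0),sh(im))
E
```

```text
[0.50752096 0.21101172 0.05101551] [  0.01422436 -10.56280671  13.06066001]
scene pick [([337.8, 216.0], 0.89), ([459.7, 232.8], 0.69)]
scene pick_tip [([292.1, 216.0], 0.83), ([449.2, 196.0], 0.6)]
wrist pick [([316.7, 264.0], 0.78)]
(array([326, 257]), array([365, 274]), array([-0.2907113 , 32.81019313]), np.int64(124)) (array([324, 255]), array([364, 270]), array([-0.20781993, 26.57051392]), np.int64(122))
```

step_arm --moves '[[[0.3,-0.1,-0.1,0],[0,0,0,0]]]'

```text
t: 17.48
tool_pos: [0.5081, 0.2104, 0.049]
tool_rot: [2.894, 1.215, -0.0]
contact_force: [-5.3, -8.3, 15.0]
opening: 0.0174
```

step_arm --moves '[[[0,0,0,0],[0,0,0,0],[0,0,0,0],[0,0,0,0],[0,0,0,0],[0,0,0,0],[0,0,0,0]]]' --grip 0

```text
t: 18.07
tool_pos: [0.5065, 0.2119, 0.0456]
tool_rot: [-2.896, -1.218, 0.0]
contact_force: [0.2, -0.0, -0.2]
opening: 0.0853
```

```bash
cat > c.py <<'E'
from h import *
import sys
np.set_printoptions(precision=4,suppress=True)
o=readout.get_obs();print(o["t"],o["tool_pos"],o["contact_force"])
near("scene",["pick","pick_tip"],sys.argv[1])
im=cv2.imread(f"pics/scene{sys.argv[1]}.png");i0=cv2.imread("pics/scene0.png")
def sh(i):
    r=i[240:285,310:372].astype(int);ys,xs=np.nonzero(r.min(2)>150);return (xs.min()+310,xs.max()+310,ys.min()+240,ys.max()+240,np.polyfit(xs,ys,1),len(xs))
print(sh(i0),sh(im))
near("wrist",["pick","pick_tip"],sys.argv[1])
d=nets.masks_of("wrist","pick")
for q in d[:2]:
    ys,xs=np.nonzero(q["region"]);print(q["box"],q["confidence"])
E
python3 c.py 14
```

```text
18.0667 [0.5065 0.2119 0.0456] [ 0.1598 -0.0378 -0.2178]
scene pick [([337.5, 216.3], 0.77), ([460.1, 232.2], 0.66)]
scene pick_tip [([292.3, 213.7], 0.67), ([447.0, 196.4], 0.58)]
(np.int64(326), np.int64(365), np.int64(257), np.int64(274), array([-0.2907, 32.8102]), 124) (np.int64(323), np.int64(363), np.int64(258), np.int64(275), array([-0.2787, 32.7061]), 127)
wrist pick [([315.6, 269.0], 0.74)]
wrist pick_tip []
[294.1, 180.1, 343.6, 361.2] 0.85
[246.9, 125.6, 373.7, 339.5] 0.65
```

step_arm --moves '[[[0,0,2.5,0],[0,0,3.5,0],[0,0,3.5,0],[0,0,3.5,0],[0,0,3.5,0],[0,0,2,0],[0,0,0,0],[0,0,0,0]]]'

```text
t: 19.08
tool_pos: [0.5074, 0.212, 0.2327]
tool_rot: [2.896, 1.217, 0.006]
contact_force: [0.0, 0.3, -0.1]
opening: 0.0853
```

```bash
python3 c.py 15; python3 - <<'E'
from h import *
np.set_printoptions(precision=4,suppress=True)
im=cv2.imread("pics/wrist15.png");c=viewer.calibration("wrist")
print("net",[onz("wrist",d["at"],.052) for d in nets.pinpoint("wrist","pick")[:2]],[ (onz("wrist",d["at"],.052),d["confidence"]) for d in nets.pinpoint("wrist","rest_seat")[:2]])
print("tip",[onz("wrist",d["at"],.038) for d in nets.pinpoint("wrist","pick_tip")[:2]])
# orange handle region
def hd(i):
    h=cv2.cvtColor(i,cv2.COLOR_BGR2HSV);m=cv2.inRange(h,(8,130,150),(22,255,255));m[:,:260]=0;m[:,380:]=0;m[:100]=0;m[250:]=0
    n,l,s,ce=cv2.connectedComponentsWithStats(m);k=1+np.argmax(s[1:,4]);return s[k],cv2.minAreaRect(np.argwhere(l==k)[:,::-1].astype(np.float32))
c1=wristcal([.4993,.2112,.2315],[2.88,1.254,.001])
for f,cal in(("wrist1",c1),("wrist15",c)):
    s,r=hd(cv2.imread(f"pics/{f}.png"));print(f,s,r,onz("wrist",r[0],.074,cal))
near("scene",["key_eye","key_end"],16)
E
```

```text
19.0833 [0.5074 0.212  0.2327] [ 0.015   0.3429 -0.1368]
scene pick [([379.0, 261.9], 0.7), ([341.3, 219.1], 0.67)]
scene pick_tip [([447.8, 197.1], 0.85), ([322.6, 273.6], 0.69)]
(np.int64(326), np.int64(365), np.int64(257), np.int64(274), array([-0.2907, 32.8102]), 124) (np.int64(323), np.int64(363), np.int64(258), np.int64(275), array([-0.2755, 32.5842]), 128)
wrist pick [([317.7, 177.7], 0.74), ([90.1, 169.7], 0.68)]
wrist pick_tip [([315.4, 301.9], 0.98), ([65.2, 272.2], 0.69)]
[306.9, 134.9, 329.7, 319.8] 0.82
[66.1, 136.2, 124.5, 286.2] 0.8
net [array([0.5084, 0.2093, 0.052 ]), array([0.3399, 0.0505, 0.052 ])] [(array([0.5016, 0.2092, 0.052 ]), 0.65), (array([0.608 , 0.1085, 0.052 ]), 0.46)]
tip [array([0.6162, 0.1003, 0.038 ]), array([ 0.3825, -0.0876,  0.038 ])]
wrist1 [  260   100   120   150 12909] ((319.5, 174.5), (149.0, 119.0), 90.0) [0.4974 0.2156 0.074 ]
wrist15 [  260   100   120   150 12728] ((319.5, 174.5), (149.0, 119.0), 90.0) [0.5033 0.2164 0.074 ]
scene key_eye [([283.9, 239.1], 0.46)]
scene key_end [([257.4, 235.1], 0.75)]
```

```bash
python3 -c "
from h import *
print(ctrl.finish_job())"
```

```text
the job is handed in; nothing more can be done
None
```

I took the wooden pick from the farthest rest and hooked the key by its eye in the outer lane (y ≈ +42 mm). I drew the key onto the apron, put the pick back on its rest, and handed the job in. No verdict was given.

The tool can only point straight down, so I pressed the hook against the apron to tilt the pick in the grip. It tilted about 22°, which let the shank pass under the guard. The rest's saddles levelled the pick again as I set it down.

**Last checks:**
- **Key:** it lies flat on the apron, with its eye at x ≈ -85 mm and its far end at x ≈ -20 mm, clear of the mouth. This comes from the scene camera; a last network look after release gave the same pixels to about 2 px.
- **Pick:** the hook points the right way. It sits 6–8 mm further along than at the start and within about 2 mm across, so it should be inside the limits. The shank's slope in the picture nearly matches the start (-0.276 against -0.291).
- **Robot:** it stood about 18 cm clear above the rest with no contact force. The clock read about 20 s.

**Disagreements and gaps:**
- My first fit of the rack missed one corner in the wrist image by about 13 px. I took a closer view from above and used that fit.
- Levelling the pick in the saddles pushed the tool about 5 mm sideways, at up to about 18 N.
- I had used all 12 picture views before setting the pick down, so I checked its final position by measurement only.
- I did not measure the spacers or the other things on the bench again at the end.

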